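# Start the hexagonal flip timer

## Task

Start the white hexagonal flip timer by rolling it over onto its next flat, so that its yellow rim face lies on top and it rests flat on the worktop, about where it stood (within 10 cm). Keep it low while you turn it, never more than about 7 cm off the worktop, and do not disturb the blue timer or the mug.

Things in the scene. Friction and masses are not known exactly. Their poses are not given: they have to be found in the camera images.
- timer_white_center (a point): Centre of the white timer: loose hexagonal prism, 56 mm across flats, 36 mm between its upright white hexagon ends (pinch here), standing on a 32 mm rim face, centre 28 mm up. Rim colours in order: yellow, green, grey, black, grey, red; green starts on top, so yellow slopes beside it, one roll (60 degrees) away. x axis: horizontal prism axis, normal to the ends. z axis: out of the yellow face.
- timer_blue_center (a point): Centre of the other flip timer, same size, axes and rim colours but with a blue body and its red face on top; 28 mm up; loose; to be left alone.
- mug_center (a point): Centre of a white dotted mug, 82 mm wide, 114 mm with its handle, 91 mm high, standing loose on the worktop; the point is 45 mm up on its axis; to be left alone.

How it is judged:
By the outcome, as a careful person would: the job done as asked, in the order asked, and still so for the second after the job is handed in, with the robot touching nothing.
It also fails if it takes over 32 s, if anything falls off the work surface, if the arm or the gripper's body presses on something with over 40 N, if the wrist force passes 120 N, or if a joint passes its speed limit or range.

## Robot

A 6-joint arm with a two-finger parallel gripper is mounted at the origin on a cart in front of the work surface, level with it; the furniture and walls round the work are solid. World frame = base frame: x ahead of the robot, y to its left, z up, the work surface at z = 0. Lengths are in m, angles in rad, forces in N, time in s.
With the tool pointing down it reaches from about 0.35 to 0.975 m from the base axis. Payload 4.9 kg.
Tool frame: the origin (TCP) lies at the very end of the fingers, on their centre line; the grasp point (between the pads) lies ctrl.hold_point_z behind it (ctrl.hold_point_z is the distance from the TCP to the grasp point, in m); z points along the fingers, y is the line along which they close (so a half turn about z gives the same grasp; the last joint's range is limited). The gripper opens to 85 mm and grips with 20 to 120 N. Pads are 22 mm wide; open, the fingers measure 114 mm over their backs; the gripper's body (76 mm by 85 mm) begins 54 mm behind the grasp point. The pads swing forward as they close: fully open they stand 13 mm farther back than shut.
Start: joints at [-1.256, 0.053, 1.613, -0, 1.476, -0.119], TCP at [0.263, -0.567, 0.231] pointing down, gripper open.
Joint ranges: [-3.01, 3.01], [-1.01, 2.22], [0.06, 2.58], [-1.02, 4.17], [0.09, 2.62], [-3.14, 3.14]. Speed limits (rad/s): [2.57, 2.57, 3.14, 3.14, 3.14, 3.14].

## Interface

Orientations are given as a unit quaternion [x, y, z, w].
In Python, from rig import readout, eyes, job, ctrl gives the robot as it stands. The module is installed in compiled form; this text tells all that it offers.
- The arm moves only by the shell command python3 -m crank 'ROWS' [FORCE]. ROWS is a JSON object of lists of equal length, an entry for each row: "travel": the shift along the tool's x, y, z in m, a list of three; "twist": the turn about the tool's z in rad; "claw": the closure, from 0 (fully open) to 1 (shut). In form: {"travel": [[x, y, z], ...], "twist": [twist, ...], "claw": [claw, ...]}. A call has exactly 8 rows; each row is the pose to reach, as a shift and turn from the pose commanded when the call began, along the tool's axes at that moment; what a row does not reach only later rows make up. A row lasts 1/10 s, in which the tool goes at most 50 mm and 8.59 degrees, less where a joint would pass 70% of its speed; a pose out of reach is approached as far as the arm can. A call with a gripper value outside its range is refused whole. The fingers move at their own pace and stop on an object; FORCE is the grip in N (left out, the last holds). Time passes only in rows, so rows that repeat a pose let the fingers close, or fill a call up. It gives the time, the measured TCP pose, the force, the opening and the grip force at its end, in the units of the state.
- readout.read_state(): the state, without advancing time (a new reading comes with each control period).
- eyes.read_camera(name): name is "scene" or "top"; returns the picture (420x560x3 uint8, red, green, blue); there is no depth.
- eyes.camera_info(name): a dict with "fx", "fy", "cx", "cy" (pixels), "rvec" (rotation vector, rad) and "tvec" (3), from world to camera coordinates, as OpenCV has them. Camera axes: x right, y down, z forward; pixel columns grow to the right and rows downward; lengths in m; the calibration is good to about 2 mm. A picture is of the moment at which its call begins. camera_info takes no time and is no camera call.
- job.job_done(): hands the job in; it is judged then, once.
The state is a dict: "time": time; "joint_pos": joint angles; "qd": joint speeds; "effort": joint torques, N m; "position": TCP position; "orientation": TCP orientation; "ft_force": force on the tool from outside, world axes, zero at the start; "torque": the same for the moment, N m; "gripper_width": finger opening in m; "gripper_force": force on a finger pad.
Only numpy, scipy, OpenCV 4.12 (cv2) and the standard library are available. Lean on these libraries where they do the work, as an engineer would, in place of code of your own. Each camera call takes 0.05 s, during which the arm holds its last target. There are 200 camera calls.

## Working session

There is one attempt and no reset: what is moved stays moved. The work goes in short steps, Python scripts to look and compute and a shell command to move; the robot and the scene stay as the last step left them, time stands still between calls to the robot, and variables do not carry over. Pictures are saved under pics/ and viewed, at most 10 in all, crops included, and the job is handed in when it is done.

```bash
mkdir -p pics; python3 - <<'E'
from rig import readout, eyes, ctrl
import cv2
s=readout.read_state();print({k:s[k] for k in('time','position','orientation','gripper_width')},ctrl.hold_point_z)
for n in("scene","top"):
    cv2.imwrite(f"pics/{n}0.png",cv2.cvtColor(eyes.read_camera(n),cv2.COLOR_RGB2BGR));print(eyes.camera_info(n))
E
```

```text
{'time': 0.0, 'position': array([ 0.26249619, -0.56651312,  0.23005018]), 'orientation': array([ 9.76570674e-01,  2.15194421e-01, -9.62981706e-05, -1.03505240e-03]), 'gripper_width': 0.08510712146190795} 0.0187
{'fx': 480.6440643990214, 'fy': 480.6440643990214, 'cx': 271.88758598999567, 'cy': 210.40042746591524, 'rvec': array([ 0.99833159, -2.18165199,  1.28496838]), 'tvec': array([0.39481192, 0.23101824, 1.09855065])}
{'fx': 519.1770873207487, 'fy': 519.1770873207487, 'cx': 274.47488138485255, 'cy': 213.89427407892646, 'rvec': array([ 2.12923559, -2.14089532,  0.15136609]), 'tvec': array([0.10733619, 0.51523788, 1.23492148])}
```

View pics/scene0.png

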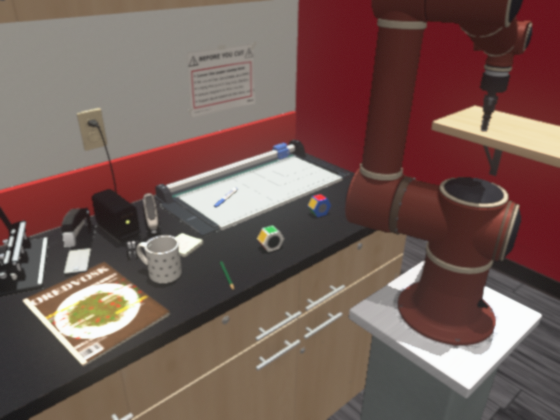

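View pics/top0.png

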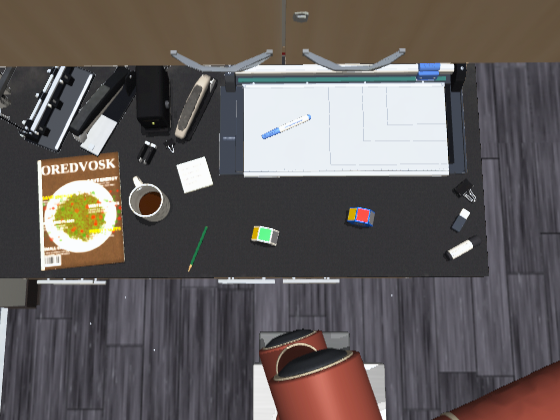

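The top view shows the white timer at about (265,236), with its green face on top, yellow to the left and grey to the right. The blue timer is at (361,217) and the mug at (148,200). The prism axis runs roughly vertically in the image, so the timer has to roll to the image right.

```bash
cat > h.py <<'E'
import numpy as np,cv2
from rig import eyes,readout,ctrl
from scipy.spatial.transform import Rotation as R
def ray(n,uv,z):
    c=eyes.camera_info(n);M=cv2.Rodrigues(c['rvec'])[0];o=-M.T@c['tvec']
    d=M.T@np.array([(uv[0]-c['cx'])/c['fx'],(uv[1]-c['cy'])/c['fy'],1]);return o+d*(z-o[2])/d[2]
def blob(im,lo,hi,box):
    h=cv2.cvtColor(im,cv2.COLOR_RGB2HSV);m=cv2.inRange(h,lo,hi);k=np.zeros_like(m);x0,y0,x1,y1=box;k[y0:y1,x0:x1]=255
    cs,_=cv2.findContours(m&k,cv2.RETR_EXTERNAL,cv2.CHAIN_APPROX_NONE);return max(cs,key=cv2.contourArea)
GREEN=((45,90,80),(85,255,255));YEL=((12,110,80),(36,255,255));RED=((0,120,80),(8,255,255))
def face(n,col,z,box):
    c=blob(eyes.read_camera(n),*col,box);r=cv2.minAreaRect(c);p=np.array([ray(n,q,z) for q in cv2.boxPoints(r)])
    print(n,r,'\n centre',ray(n,r[0],z).round(4),'\n corners',p[:,:2].round(4).tolist());
    for a,b in((0,1),(1,2)):
        e=p[b]-p[a];print('  edge',np.linalg.norm(e).round(4),np.degrees(np.arctan2(e[1],e[0])).round(1))
E
python3 - <<'E'
from h import *
face('top',GREEN,.056,(235,215,300,260)); face('top',YEL,.042,(235,215,300,260))
face('scene',GREEN,.056,(245,215,300,260)); face('top',RED,.056,(335,195,390,240))
im=eyes.read_camera('top')[212:262,235:300];im2=eyes.read_camera('scene')[215:265,245:310]
cv2.imwrite('pics/crop.png',cv2.cvtColor(np.hstack([cv2.resize(i,(390,300),interpolation=0) for i in(im,im2)]),cv2.COLOR_RGB2BGR))
E
```

```text
top ((264.3846130371094, 234.07693481445312), (10.982502937316895, 11.374736785888672), 11.309932708740234) 
 centre [0.4643 0.1289 0.056 ] 
 corners [[0.4535, 0.1446], [0.4805, 0.1392], [0.4751, 0.1132], [0.4481, 0.1186]]
  edge 0.0276 -11.3
  edge 0.0266 -101.7
top ((254.68234252929688, 232.4293975830078), (5.206331729888916, 12.039641380310059), 12.52880573272705) 
 centre [0.4701 0.153  0.042 ] 
 corners [[0.4571, 0.1624], [0.486, 0.1561], [0.4831, 0.1436], [0.4543, 0.15]]
  edge 0.0295 -12.4
  edge 0.0128 -103.0
scene ((270.0000305175781, 229.00003051757812), (5.820854663848877, 9.701424598693848), 75.96376037597656) 
 centre [0.4642 0.1269 0.056 ] 
 corners [[0.4803, 0.1325], [0.473, 0.1047], [0.4482, 0.1214], [0.4556, 0.1485]]
  edge 0.0287 -104.7
  edge 0.0299 146.1
top ((362.25, 214.75), (10.59027099609375, 10.394155502319336), 11.309932708740234) 
 centre [ 0.5099 -0.1081  0.056 ] 
 corners [[0.5001, -0.0929], [0.5251, -0.0985], [0.5198, -0.1235], [0.4949, -0.1178]]
  edge 0.0256 -12.8
  edge 0.0255 -101.9
```

View pics/crop.png

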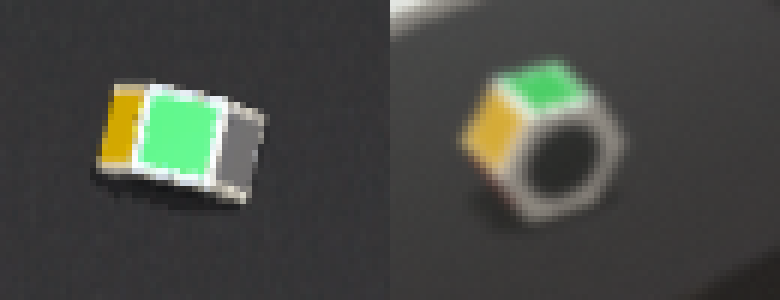

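```bash
cat >> h.py <<'E'
def go(target,yaw_y):
    s=readout.read_state();r=R.from_quat(s['orientation']);p=s['position'];m=r.as_matrix()
    a=np.radians(yaw_y)-np.arctan2(m[1,1],m[0,1]);a=(a+np.pi/2)%np.pi-np.pi/2
    print('t',s['time'],'pos',p.round(4),'travel',(m.T@(np.array(target)-p)).round(4),'twist',(-a).round(3),'F',s['ft_force'].round(1),'w',s['gripper_width'].round(4),'j6',s['joint_pos'][5].round(2))
E
python3 -m crank '{"travel":[[0.026,-0.030,0.005],[0.053,-0.061,0.01],[0.084,-0.096,0.02],[0.115,-0.131,0.03],[0.146,-0.167,0.04],[0.176,-0.202,0.05],[0.207,-0.237,0.06],[0.237,-0.272,0.07]],"twist":[-0.1,-0.2,-0.32,-0.44,-0.56,-0.68,-0.8,-0.919],"claw":[0,0,0,0,0,0,0,0]}' 20
python3 -c "
from h import *
go([.4613,.1143,.12],-12.5)"
```

```text
time: 1.2
position: [0.3637, -0.219, 0.1612]
orientation: [0.778, 0.628, 0.0, 0.001]
ft_force: [1.4, 0.8, 0.4]
gripper_width: 0.0858
gripper_force: 0.0Traceback (most recent call last):
  File "<string>", line 3, in <module>
    go([.4613,.1143,.12],-12.5)
    ~~^^^^^^^^^^^^^^^^^^^^^^^^^
  File "h.py", line 19, in go
    print('t',s['time'],'pos',p.round(4),'travel',(m.T@(np.array(target)-p)).round(4),'twist',(-a).round(3),'F',s['ft_force'].round(1),'w',s['gripper_width'].round(4),'j6',s['joint_pos'][5].round(2))
                                                                                                                                           ^^^^^^^^^^^^^^^^^^^^^^^^
AttributeError: 'float' object has no attribute 'round'
```

```bash
sed -i "s/s\['gripper_width'\].round(4)/round(s['gripper_width'],4)/" h.py; python3 -c "
from h import *
go([.4613,.1143,.12],-12.5)"
```

```text
t 1.2 pos [ 0.3637 -0.219   0.1612] travel [0.3464 0.0247 0.0411] twist 0.004 F [1.4 0.8 0.4] w 0.0858 j6 -0.5
```

```bash

python3 -m crank '{"travel":[[0.045,0.003,0.005],[0.092,0.006,0.01],[0.139,0.010,0.016],[0.186,0.013,0.022],[0.233,0.017,0.028],[0.28,0.020,0.034],[0.32,0.023,0.04],[0.3464,0.0247,0.041]],"twist":[0,0,0,0,0.004,0.004,0.004,0.004],"claw":[0,0,0,0,0,0,0,0]}'
python3 -c "
from h import *
go([.4613,.1143,.0193],-12.5)"
```

```text
time: 2.0
position: [0.4623, 0.1148, 0.1197]
orientation: [0.78, 0.625, -0.0, -0.0]
ft_force: [-0.9, -0.5, -0.9]
gripper_width: 0.0851
gripper_force: 0.0
t 2.0 pos [0.4623 0.1148 0.1197] travel [-0.0007 -0.0008  0.1004] twist -0.001 F [-0.9 -0.5 -0.9] w 0.0851 j6 0.31
```

```bash

python3 -m crank '{"travel":[[-0.001,-0.001,0.03],[-0.001,-0.001,0.06],[-0.001,-0.001,0.085],[-0.001,-0.001,0.1],[-0.001,-0.001,0.1],[-0.001,-0.001,0.1],[-0.001,-0.001,0.1],[-0.001,-0.001,0.1]],"twist":[0,0,0,0,0,0,0,0],"claw":[0,0,0,0,0,0.3,0.6,1]}' 20
python3 -m crank '{"travel":[[0,0,0],[0,0,0],[0,0,0],[0,0,0],[0,0,0],[0,0,0],[0,0,0],[0,0,0]],"twist":[0,0,0,0,0,0,0,0],"claw":[1,1,1,1,1,1,1,1]}' 20
python3 -c "
from h import *
go([.4613,.1143,.0193],-12.5)
cv2.imwrite('pics/g.png',cv2.cvtColor(np.hstack([cv2.resize(i,(390,300)) for i in(eyes.read_camera('top')[205:270,225:310],eyes.read_camera('scene')[205:270,235:320])]),cv2.COLOR_RGB2BGR))"
```

```text
time: 2.8
position: [0.4623, 0.1115, 0.0218]
orientation: [0.781, 0.624, 0.001, 0.001]
ft_force: [-1.0, 0.5, 1.7]
gripper_width: 0.0439
gripper_force: 1.2
time: 3.6
position: [0.462, 0.1115, 0.0217]
orientation: [0.781, 0.624, 0.001, 0.0]
ft_force: [-1.8, -0.8, 7.0]
gripper_width: 0.0358
gripper_force: 20.3
t 3.6 pos [0.462  0.1115 0.0217] travel [ 0.0026 -0.0013  0.0024] twist -0.004 F [-1.8 -0.8  7. ] w 0.0358 j6 0.3
```

View pics/g.png

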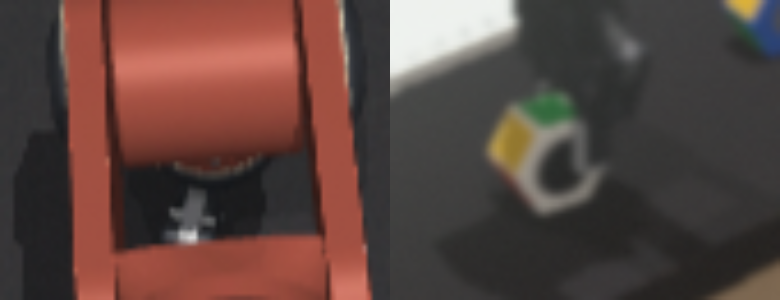

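The picture shows the pads closed on the right part of the timer's ends, which is right of the pivot edge as planned. Next I roll it about its lower right edge, pressing down lightly.

```bash

python3 -m crank '{"travel":[[0,0,0.002],[-0.003,0,0.003],[-0.007,0,0.0037],[-0.0105,0,0.0045],[-0.014,0,0.0057],[-0.017,0,0.007],[-0.020,0,0.009],[-0.020,0,0.009]],"twist":[0,0,0,0,0,0,0,0],"claw":[1,1,1,1,1,1,1,1]}' 20
python3 -c "
from h import *
go([.4613,.1143,.0193],-12.5)
cv2.imwrite('pics/r1.png',cv2.cvtColor(cv2.resize(eyes.read_camera('scene')[205:270,235:320],(390,300)),cv2.COLOR_RGB2BGR))"
```

```text
time: 4.5
position: [0.4588, 0.0926, 0.0137]
orientation: [0.781, 0.624, 0.002, 0.0]
ft_force: [-2.4, 2.4, 8.6]
gripper_width: 0.0358
gripper_force: 19.9
t 4.5 pos [0.4588 0.0926 0.0137] travel [ 0.0217 -0.0023 -0.0056] twist -0.004 F [-2.4  2.4  8.6] w 0.0358 j6 0.26
```

View pics/r1.png

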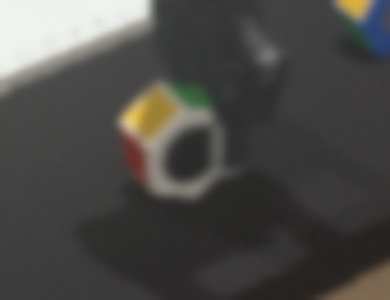

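The timer has rolled about 30°: yellow is moving to the top and red is rising. I'll continue the arc.

```bash

python3 -m crank '{"travel":[[-0.002,0,0.0015],[-0.004,0,0.003],[-0.006,0,0.0047],[-0.008,0,0.0065],[-0.010,0,0.0083],[-0.012,0,0.010],[-0.0135,0,0.0115],[-0.0135,0,0.0115]],"twist":[0,0,0,0,0,0,0,0],"claw":[1,1,1,1,1,1,1,1]}' 20
python3 -c "
from h import *
go([.4613,.1143,.0193],-12.5)
cv2.imwrite('pics/r2.png',cv2.cvtColor(cv2.resize(eyes.read_camera('scene')[205:270,235:320],(390,300)),cv2.COLOR_RGB2BGR))"
```

```text
time: 5.35
position: [0.4559, 0.0796, 0.0017]
orientation: [0.781, 0.624, 0.002, 0.0]
ft_force: [-0.5, 3.5, 5.2]
gripper_width: 0.0359
gripper_force: 19.0
t 5.35 pos [0.4559 0.0796 0.0017] travel [ 0.0351 -0.0023 -0.0175] twist -0.005 F [-0.5  3.5  5.2] w 0.0359 j6 0.23
```

View pics/r2.png

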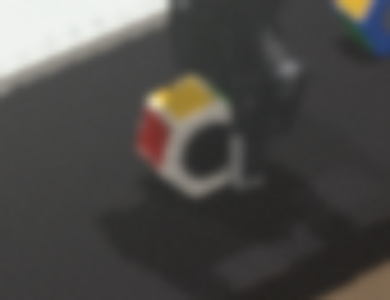

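Yellow is now nearly on top, at about 50–55°. I'll release so it settles, rising slightly during the opening because the tips are near the table, then lift and retreat.

```bash

python3 -m crank '{"travel":[[0,0,0],[0,0,0],[0,0,0],[0,0,0],[0,0,0],[0,0,0],[0,0,0],[0,0,0]],"twist":[0,0,0,0,0,0,0,0],"claw":[0.5,0.3,0,0,0,0,0,0]}' 20
python3 -m crank '{"travel":[[0,0,-0.01],[0,0,-0.03],[0,0,-0.06],[0,0,-0.1],[0,0,-0.14],[-0.04,0,-0.16],[-0.08,0,-0.17],[-0.12,0,-0.17]],"twist":[0,0,0,0,0,0,0,0],"claw":[0,0,0,0,0,0,0,0]}'
python3 -m crank '{"travel":[[-0.04,0,0],[-0.08,0,0],[-0.12,0,0],[-0.16,0,0],[-0.2,0,0],[-0.2,0,0],[-0.2,0,0],[-0.2,0,0]],"twist":[0,0,0,0,0,0,0,0],"claw":[0,0,0,0,0,0,0,0]}'
python3 -c "
from h import *
go([.4613,.1143,.0193],-12.5)
face('top',YEL,.056,(235,215,310,260)); face('scene',YEL,.056,(245,215,310,260)); face('top',RED,.056,(335,195,390,240))
cv2.imwrite('pics/e.png',cv2.cvtColor(np.hstack([cv2.resize(i,(390,300)) for i in(eyes.read_camera('top')[205:270,225:310],eyes.read_camera('scene')[205:270,235:320])]),cv2.COLOR_RGB2BGR))"
```

```text
time: 6.2
position: [0.4539, 0.0787, -0.0002]
orientation: [0.781, 0.624, -0.0, -0.0]
ft_force: [0.5, -0.0, 0.3]
gripper_width: 0.0855
gripper_force: 0.0
time: 7.0
position: [0.4285, -0.0396, 0.1734]
orientation: [0.781, 0.625, 0.002, 0.003]
ft_force: [0.7, -1.6, 0.1]
gripper_width: 0.0856
gripper_force: 0.0
time: 7.8
position: [0.3836, -0.2326, 0.17]
orientation: [0.781, 0.625, 0.0, -0.0]
ft_force: [-0.9, 0.6, -0.3]
gripper_width: 0.0852
gripper_force: 0.0
t 7.8 pos [ 0.3836 -0.2326  0.17  ] travel [ 3.555e-01 -3.000e-04  1.508e-01] twist -0.003 F [-0.9  0.6 -0.3] w 0.0852 j6 -0.49
top ((278.1153564453125, 234.423095703125), (10.982503890991211, 11.374736785888672), 11.309932708740234) 
 centre [0.4633 0.0958 0.056 ] 
 corners [[0.4524, 0.1115], [0.4795, 0.106], [0.4741, 0.08], [0.4471, 0.0856]]
  edge 0.0276 -11.5
  edge 0.0265 -101.7
scene ((279.7500305175781, 224.75001525878906), (9.192387580871582, 7.071067810058594), 45.0) 
 centre [0.4638 0.0918 0.056 ] 
 corners [[0.4771, 0.1012], [0.4886, 0.0724], [0.4505, 0.0825], [0.4399, 0.1105]]
  edge 0.031 -68.1
  edge 0.0395 165.2
top ((362.25, 214.75), (10.59027099609375, 10.394155502319336), 11.309932708740234) 
 centre [ 0.5099 -0.1081  0.056 ] 
 corners [[0.5001, -0.0929], [0.5251, -0.0985], [0.5198, -0.1235], [0.4949, -0.1178]]
  edge 0.0256 -12.8
  edge 0.0255 -101.9
```

View pics/e.png

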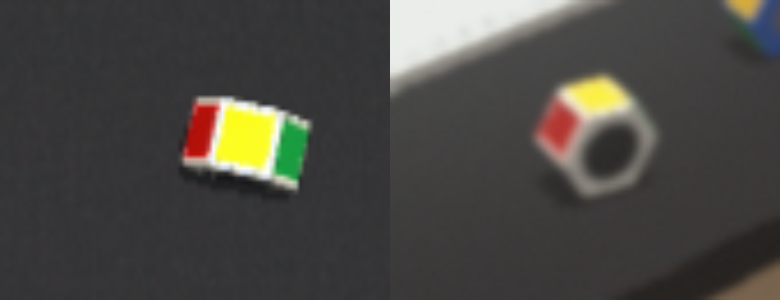

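The timer lies flat with yellow on top, 33 mm from where it started. The blue timer hasn't moved, and the gripper is clear.

```bash
python3 -c "
from rig import job
print(job.job_done())"
```

```text
the job is handed in; nothing more can be done
None
```

I rolled the white timer one flat so its yellow face is on top, resting flat about 33 mm from where it stood; the blue timer did not move, the arm stayed well away from the mug, and the job was handed in at about 8 s.

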